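# Grade stone planters on the display board

## Task

Line up the four small rough stone planters from the newspaper in order of size on the display board, one standing centred on each round felt pad: the smallest on the pad next to the round metal tin, then larger and larger, with the largest next to the scrubbing brush. Never tip a planter over, and leave them all standing upright and still.

Things in the scene. Friction and masses are not known exactly. Their poses are not given: they have to be found in the camera images.
- pot_a_mid (a point): The second largest of four loose round rough grey stone planters: 54 mm wide, 56 mm tall, hollow and open at the top (wall 6 mm). This point is on its axis, half-way up (28 mm above its underside); z is up along the axis. Its outer side is upright and full width from 30 to 75 % of its height, narrowing towards the foot and a little towards the rim. It starts upright on the newspaper (under 1 mm thick), on the table; grasp it from above round its outside.
- pot_b_mid (a point): The smallest of four loose round rough grey stone planters: 34 mm wide, 44 mm tall, hollow and open at the top (wall 6 mm). This point is on its axis, half-way up (22 mm above its underside); z is up along the axis. Its outer side is upright and full width from 30 to 75 % of its height, narrowing towards the foot and a little towards the rim. It starts upright on the newspaper (under 1 mm thick), on the table; grasp it from above round its outside.
- pot_c_mid (a point): The largest of four loose round rough grey stone planters: 64 mm wide, 62 mm tall, hollow and open at the top (wall 6.4 mm). This point is on its axis, half-way up (31 mm above its underside); z is up along the axis. Its outer side is upright and full width from 30 to 75 % of its height, narrowing towards the foot and a little towards the rim. It starts upright on the newspaper (under 1 mm thick), on the table; grasp it from above round its outside.
- pot_d_mid (a point): The second smallest of four loose round rough grey stone planters: 44 mm wide, 50 mm tall, hollow and open at the top (wall 6 mm). This point is on its axis, half-way up (25 mm above its underside); z is up along the axis. Its outer side is upright and full width from 30 to 75 % of its height, narrowing towards the foot and a little towards the rim. It starts upright on the newspaper (under 1 mm thick), on the table; grasp it from above round its outside.
- spot_1: Fixed round grey felt pad, 74 mm across and 2 mm thick, number 1 of 4 counted from the robot's left (+y) along a light wooden board (12 mm thick, 100 mm wide, 420 mm long). Origin: centre of its underside (12 mm above the table, so the pad's top is 14 mm above the table). Pads are about 100 mm apart; its y axis points along the board.
- spot_2: Fixed round grey felt pad, 74 mm across and 2 mm thick, number 2 of 4 counted from the robot's left (+y) along a light wooden board (12 mm thick, 100 mm wide, 420 mm long). Origin: centre of its underside (12 mm above the table, so the pad's top is 14 mm above the table). Pads are about 100 mm apart; its y axis points along the board.
- spot_3: Fixed round grey felt pad, 74 mm across and 2 mm thick, number 3 of 4 counted from the robot's left (+y) along a light wooden board (12 mm thick, 100 mm wide, 420 mm long). Origin: centre of its underside (12 mm above the table, so the pad's top is 14 mm above the table). Pads are about 100 mm apart; its y axis points along the board.
- spot_4: Fixed round grey felt pad, 74 mm across and 2 mm thick, number 4 of 4 counted from the robot's left (+y) along a light wooden board (12 mm thick, 100 mm wide, 420 mm long). Origin: centre of its underside (12 mm above the table, so the pad's top is 14 mm above the table). Pads are about 100 mm apart; its y axis points along the board.
- tin: Fixed round lidded metal tin, 80 mm across, 45 mm tall with its black knob, standing on the table just beyond one end of the board (either end), about 120 mm from the nearest pad centre. Origin: centre of its underside.
- scrub: Fixed wooden scrubbing brush, 125 x 46 mm, 42 mm tall, lying bristles up across just beyond the other end of the board. Origin: centre of its underside.
Mind the look-alikes: they are no part of the job. Leave any pink look-alike of the part that bears pot_d_mid alone. What is shaped like the part that bears pot_b_mid but pink is not meant.

How it is judged:
At the end, for the whole second after the job is handed in: Each planter stands upright (within 0.12 rad), at rest on its own pad, its axis within 15 mm of the pad's centre and its foot on the felt (within 4 mm): smallest on the pad next to the tin, then second smallest, second largest, and the largest on the pad next to the brush (((horizontal distance between tin and spot_1 below 0.25 m and horizontal distance between pot_b_mid and spot_1 below 0.015 m and z of pot_b_mid in the frame of spot_1 between 0.02 and 0.028 m and horizontal distance between pot_d_mid and spot_2 below 0.015 m and z of pot_d_mid in the frame of spot_2 between 0.023 and 0.031 m and horizontal distance between pot_a_mid and spot_3 below 0.015 m and z of pot_a_mid in the frame of spot_3 between 0.026 and 0.034 m and horizontal distance between pot_c_mid and spot_4 below 0.015 m and z of pot_c_mid in the frame of spot_4 between 0.029 and 0.037 m) or (horizontal distance between tin and spot_4 below 0.25 m and horizontal distance between pot_c_mid and spot_1 below 0.015 m and z of pot_c_mid in the frame of spot_1 between 0.029 and 0.037 m and horizontal distance between pot_a_mid and spot_2 below 0.015 m and z of pot_a_mid in the frame of spot_2 between 0.026 and 0.034 m and horizontal distance between pot_d_mid and spot_3 below 0.015 m and z of pot_d_mid in the frame of spot_3 between 0.023 and 0.031 m and horizontal distance between pot_b_mid and spot_4 below 0.015 m and z of pot_b_mid in the frame of spot_4 between 0.02 and 0.028 m)) and angle between each of pot_b_mid, pot_d_mid, pot_a_mid, pot_c_mid's own z axis and vertical below 0.12 rad and linear speed of each of pot_b, pot_d, pot_a, pot_c below 0.02 m/s); the robot touches nothing.
It fails at once if a planter is tipped over (leans more than 0.8 rad) (angle between any of pot_a_mid, pot_b_mid, pot_c_mid, pot_d_mid's own z axis and vertical above 0.8 rad).
It also fails if it takes over 106 s, if anything falls off the work surface, if the arm or the gripper's body presses on something with over 40 N, if the wrist force passes 120 N, or if a joint passes its speed limit or range.

## Robot

A 7-joint arm with a two-finger parallel gripper is mounted at the origin on the work surface. World frame = base frame: x ahead of the robot, y to its left, z up, the work surface at z = 0. Lengths are in m, angles in rad, forces in N, time in s.
With the tool pointing down it reaches from about 0.425 to 1.025 m from the base axis. Payload 9.4 kg.
Tool frame: the origin (TCP) lies at the very end of the fingers, on their centre line; the grasp point (between the pads) lies 19 mm behind it; z points along the fingers, y is the line along which they close (so a half turn about z gives the same grasp; the last joint's range is limited). The gripper opens to 85 mm and grips with 20 to 120 N. Pads are 22 mm wide; open, the fingers measure 114 mm over their backs; the gripper's body (76 mm by 85 mm) begins 54 mm behind the grasp point. The pads swing forward as they close: fully open they stand 13 mm farther back than shut.
Start: joints at [-0.077, 0.599, -0.003, 1.599, 0.002, 0.943, -0.08], TCP at [0.725, -0, 0.231] pointing down, gripper open.
Joint ranges: [-2.57, 2.57], [-0.35, 1.97], [-1.29, 1.29], [0.11, 2.56], [-1.05, 4.19], [0.11, 1.86], [-2.63, 2.63]. Speed limits (rad/s): [2.22, 2.22, 3.01, 3.01, 3.14, 3.14, 3.14].

## Interface

Orientations are given as a rotation vector (axis times angle).
In Python, from cell import bot, vision gives the robot as it stands. The module is installed in compiled form; this text tells all that it offers.
- The arm moves only by the tool step_arm, never from a script. Its argument "deltas" is a list of rows, each an object with "jaw": the opening, from 0 (shut) to 1 (fully open); "travel": the shift along the tool's x, y, z in m, a list of three; "turn": the turn, a rotation vector about the tool's x, y, z in units of 6 degrees (1.0 is 6 degrees), a list of three. In form: [{"jaw": jaw, "travel": [dx, dy, dz], "turn": [ax, ay, az]}, ...]. A call has 1 to 5 rows; each row shifts and turns the commanded pose from where the row before left it, along the tool's axes as they then stand; what a row does not reach is not made up. A row lasts 1/12 s, in which the tool goes at most 41.7 mm and 7.16 degrees, less where a joint would pass 70% of its speed; a pose out of reach is approached as far as the arm can. A call with a gripper value outside its range is refused whole. The fingers move at their own pace and stop on an object; the grip force is fixed at half the most. Time passes only in rows, so rows that do not move let the fingers close. It gives the time, the measured TCP pose, the force, the opening and the grip force at its end, in the units of the state.
- bot.read_state(): the state, without advancing time (a new reading comes with each control period).
- vision.snapshot(name): name is "scene" or "side" or "wrist"; returns the picture (400x640x3 uint8, red, green, blue); there is no depth.
- vision.camera_info(name): a dict with "fx", "fy", "cx", "cy" (pixels), "k1" (the pictures are not rectified: a ray, as slopes to the right and down, at radius r is drawn at 1 + k1 r^2 times it, then the intrinsics apply), "rvec" (rotation vector, rad) and "tvec" (3), from world to camera coordinates, as OpenCV has them; the wrist camera has in their place "mount" (4x4, takes a point from camera to tool coordinates, whose origin is the TCP and whose axes are the flange's). Camera axes: x right, y down, z forward; pixel columns grow to the right and rows downward; lengths in m; the calibration is good to about 2 mm. A picture is of the moment at which its call begins: read the wrist's pose just before it. camera_info takes no time and is no camera call.
- bot.job_done(): hands the job in; it is judged then, once.
The state is a dict: "t": time; "qpos": joint angles; "dq": joint speeds; "effort": joint torques, N m; "position": TCP position; "tool_rot": TCP orientation; "force": force on the tool from outside, world axes, zero at the start; "torque": the same for the moment, N m; "width": finger opening in m; "finger_force": force on a finger pad.
Only numpy, scipy, OpenCV 4.12 (cv2) and the standard library are available. Lean on these libraries where they do the work, as an engineer would, in place of code of your own. Each camera call takes 0.05 s, during which the arm holds its last target. There are 200 camera calls.

## Working session

There is one attempt and no reset: what is moved stays moved. The work goes in short steps, Python scripts to look and compute and a tool call to move; the robot and the scene stay as the last step left them, time stands still between calls to the robot, and variables do not carry over. Pictures are saved under pics/ and viewed, at most 14 in all, crops included, and the job is handed in when it is done.

Besides the shell and the picture viewer there is one more tool, called after ">>>" as a command line: name --argument value ..., lists and objects as JSON in quotes. step_arm: Moves the arm, as the interface text tells. Its arguments: {"type":"object","properties":{"deltas":{"type":"array","items":{"type":"object","properties":{"jaw":{"type":"number"},"travel":{"type":"array","items":{"type":"number"}},"turn":{"type":"array","items":{"type":"number"}}}}}},"required":["deltas"]}

```bash
mkdir -p pics
cat > h.py <<'E'
import numpy as np, cv2
from cell import bot, vision
from scipy.spatial.transform import Rotation as R
def snap(n,f):
    im=vision.snapshot(n); cv2.imwrite('pics/'+f,im[:,:,::-1]); return im
def rays(n,px,st=None):
    c=vision.camera_info(n); px=np.atleast_2d(np.float64(px))
    d=(px-[c['cx'],c['cy']])/[c['fx'],c['fy']]
    s=d.copy()
    for _ in range(30): s=d/(1+c['k1']*(s**2).sum(1,keepdims=True))
    v=np.c_[s,np.ones(len(s))]
    if n=='wrist':
        M=np.array(c['mount']); Rt=R.from_rotvec(st['tool_rot']).as_matrix()
        return Rt@M[:3,3]+st['position'], v@(Rt@M[:3,:3]).T
    Rm=R.from_rotvec(np.ravel(c['rvec'])).as_matrix()
    return -Rm.T@np.ravel(c['tvec']), v@Rm
def onplane(n,px,z,st=None):
    o,v=rays(n,px,st); return o+v*((z-o[2])/v[:,2])[:,None]
def proj(n,P,st=None):
    c=vision.camera_info(n); P=np.atleast_2d(P)
    if n=='wrist':
        M=np.array(c['mount']); Rt=R.from_rotvec(st['tool_rot']).as_matrix()
        q=((P-st['position'])@Rt-M[:3,3])@M[:3,:3]
    else:
        q=P@R.from_rotvec(np.ravel(c['rvec'])).as_matrix().T+np.ravel(c['tvec'])
    s=q[:,:2]/q[:,2:]; s=s*(1+c['k1']*(s**2).sum(1,keepdims=True))
    return s*[c['fx'],c['fy']]+[c['cx'],c['cy']]
E
python3 - <<'E'
from h import *
st=bot.read_state(); print(st)
a=snap('scene','s0.png'); b=snap('side','d0.png'); w=snap('wrist','w0.png')
for n in ['scene','side','wrist']: print(vision.camera_info(n), rays(n,[[320,200]],st)[0])
E
```

```text
{'t': 0.0, 'qpos': array([-0.07671936,  0.60012618, -0.00253927,  1.60014844,  0.00181491,
        0.94284194, -0.07978939]), 'dq': array([-1.42635915e-04, -7.18635191e-04, -8.64193278e-04, -6.92729065e-04,
       -1.25193514e-04, -7.43831292e-05,  7.81958849e-04]), 'effort': array([-9.47821900e-04, -7.76440001e+01,  1.56451017e+00, -2.58004493e+01,
        1.21808253e-02,  8.94789293e-03,  3.55701900e-05]), 'position': array([ 7.24536298e-01, -8.44030369e-06,  2.30409604e-01]), 'tool_rot': array([-2.22065676e+00, -2.22086550e+00,  1.85259144e-03]), 'force': array([-0.15394313,  0.31703476,  0.0328741 ]), 'torque': array([ 0.05732761, -0.04939639, -0.01694003]), 'finger_force': 0.0, 'width': 0.08570229363998817}
{'fx': 420.19300159583366, 'fy': 420.19300159583366, 'cx': 322.64960420070105, 'cy': 189.92925517517835, 'k1': -0.11071243986684547, 'rvec': array([ 2.21399449,  0.78521151, -0.33952847]), 'tvec': array([-0.41408619, -0.17003288,  1.19008961])} [ 0.9414562  -0.50387696  0.69026087]
{'fx': 413.9634441437458, 'fy': 413.9634441437458, 'cx': 318.193955288477, 'cy': 200.82915686551885, 'k1': -0.07761393828300839, 'rvec': array([ 0.30215975, -2.85734433,  1.0502854 ]), 'tvec': array([0.52209786, 0.11189849, 0.8694957 ])} [0.40191721 0.57714824 0.73925143]
{'fx': 359.9058523111808, 'fy': 359.9058523111808, 'cx': 319.17415849475947, 'cy': 205.22814451659207, 'k1': -0.047060878492958924, 'mount': array([[ 4.51809531e-04, -9.48601763e-01, -3.16471945e-01,
         8.21274624e-02],
       [ 9.99999895e-01,  4.52433254e-04,  7.15087125e-05,
         8.79116847e-04],
       [ 7.53491409e-05, -3.16471944e-01,  9.48601868e-01,
        -1.41888084e-01],
       [ 0.00000000e+00,  0.00000000e+00,  0.00000000e+00,
         1.00000000e+00]])} [0.72562253 0.082141   0.37228353]
```

View pics/s0.png

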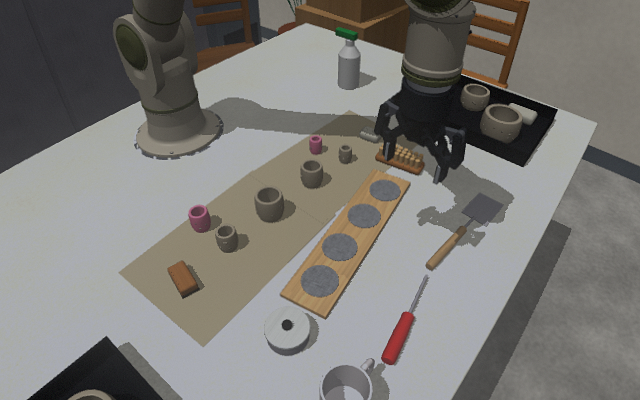

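View pics/d0.png

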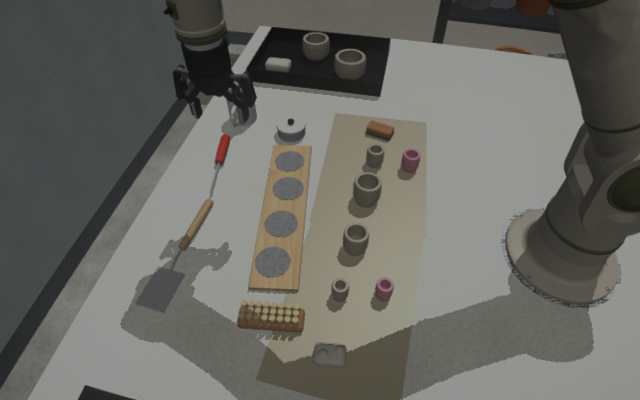

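View pics/w0.png

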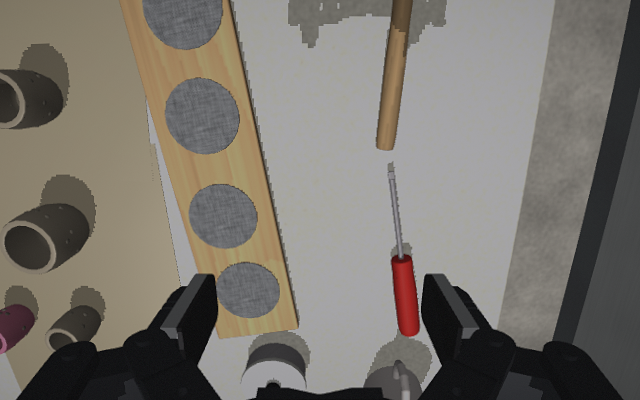

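Tin is at the −y end (scene 287,330; side 291,128), brush at the +y end (scene 400,160; side 271,318). The four grey planters in the scene picture are at about (227,237), (268,203), (312,173) and (345,154). The look-alikes are pink pots at (200,218) and (316,144), plus beige pots on the trays at (475,96) and (502,122). I'll measure now.

```bash
cat > m.py <<'E'
from h import *
S={'a':(54,56),'b':(34,44),'c':(64,62),'d':(44,50)}
G={'scene':dict(d=(227,237),c=(268,203),a=(312,173),b=(345,154)),
   'side':dict(d=(375,156),c=(367,189),a=(356,239),b=(340,289))}
P={'scene':[(385,190),(364,216),(340,247),(319,281)],'side':[(272,262),(281,224),(288,188),(290,161)]}
for n in G:
    im=cv2.imread('pics/'+('s0' if n=='scene' else 'd0')+'.png'); hsv=cv2.cvtColor(im,cv2.COLOR_BGR2HSV).astype(int)
    lab=cv2.cvtColor(im,cv2.COLOR_BGR2LAB).astype(int)
    vis=im.copy()
    for k,(u,v) in G[n].items():
        x,y,w,h=u-30,v-30,60,60
        print(n,k,'pot',lab[v+3,u],'paper',lab[v,u-26],lab[v,u+26])
    for i,(u,v) in enumerate(P[n]):
        m=np.uint8((lab[:,:,2]<134)&(lab[:,:,0]<170)) # grey felt vs tan wood
        m=cv2.morphologyEx(m,cv2.MORPH_OPEN,np.ones((3,3),np.uint8))
        _,L,st,ce=cv2.connectedComponentsWithStats(m)
        j=L[v,u]; c,_=cv2.findContours(np.uint8(L==j),0,1); c=max(c,key=cv2.contourArea)
        pts=onplane(n,c[:,0,:],0.014)[:,:2]
        (cx,cy),r=cv2.minEnclosingCircle(np.float32(pts))
        print(n,'spot',i+1,np.round([cx,cy,r],4),'mean',np.round(pts.mean(0),4),len(c))
E
python3 m.py
```

```text
scene d pot [ 82 128 134] paper [144 127 140] [141 128 140]
scene c pot [ 89 128 134] paper [141 127 140] [138 128 140]
scene a pot [ 83 129 133] paper [142 127 140] [140 128 141]
scene b pot [ 82 128 134] paper [119 129 138] [141 127 141]
scene spot 1 [0.6005 0.1485 0.0366] mean [0.6006 0.1483] 74
scene spot 2 [0.6096 0.0502 0.0364] mean [0.61   0.0496] 79
scene spot 3 [ 0.6213 -0.0545  0.0365] mean [ 0.6216 -0.0547] 87
scene spot 4 [ 0.6423 -0.1445  0.0367] mean [ 0.6425 -0.1449] 97
side d pot [ 74 128 133] paper [138 127 138] [140 127 138]
side c pot [ 77 128 134] paper [141 127 138] [146 127 138]
side a pot [ 98 128 135] paper [146 127 138] [152 127 138]
side b pot [ 96 128 136] paper [147 127 138] [153 126 137]
side spot 1 [0.5975 0.1535 0.0364] mean [0.5974 0.1541] 91
side spot 2 [0.607  0.0551 0.036 ] mean [0.607  0.0556] 82
side spot 3 [ 0.6187 -0.049   0.036 ] mean [ 0.6185 -0.0487] 73
side spot 4 [ 0.6397 -0.1395  0.0359] mean [ 0.64   -0.1392] 67
```

```bash
cat > m2.py <<'E'
from h import *
from m import S,G
crops=[]
for n in G:
    im=cv2.imread('pics/'+('s0' if n=='scene' else 'd0')+'.png')
    lab=cv2.cvtColor(cv2.bilateralFilter(im,5,20,3),cv2.COLOR_BGR2LAB).astype(int)
    m=np.uint8((lab[:,:,0]<112)&(abs(lab[:,:,1]-128)<5))
    m=cv2.morphologyEx(m,cv2.MORPH_OPEN,np.ones((3,3),np.uint8))
    _,L,st,ce=cv2.connectedComponentsWithStats(m)
    for k,(u,v) in G[n].items():
        j=L[v+3,u]; c,_=cv2.findContours(np.uint8(L==j),0,1); c=max(c,key=cv2.contourArea)
        x,y,w,h=cv2.boundingRect(c); M=cv2.moments(c); ce0=(M['m10']/M['m00'],M['m01']/M['m00'])
        p=onplane(n,[ce0],S[k][1]/2000)[0]
        o,_=rays(n,[ce0]); D=np.linalg.norm(o-p); f=vision.camera_info(n)['fx']
        print(n,k,'mid',np.round(p,4),'bbox w,h',w,h,'width mm',round(cv2.minAreaRect(c)[1][0]*D/f*1000,1),round(cv2.minAreaRect(c)[1][1]*D/f*1000,1))
        cv2.drawContours(im,[c],-1,(0,0,255),1)
    u0,v0=(190,90) if n=='scene' else (310,120)
    crops.append(cv2.resize(im[v0:v0+190,u0:u0+190],(400,400),interpolation=0))
cv2.imwrite('pics/c1.png',np.hstack(crops))
# wrist spots
im=cv2.imread('pics/w0.png'); lab=cv2.cvtColor(im,cv2.COLOR_BGR2LAB).astype(int)
st=bot.read_state()
m=np.uint8((lab[:,:,2]<134)&(lab[:,:,0]<170)); m=cv2.morphologyEx(m,cv2.MORPH_OPEN,np.ones((3,3),np.uint8))
_,L,_,_=cv2.connectedComponentsWithStats(m)
for u,v in [(202,116),(223,215)]:
    c,_=cv2.findContours(np.uint8(L==L[v,u]),0,1); c=max(c,key=cv2.contourArea)
    print('wrist',np.round(cv2.minEnclosingCircle(np.float32(onplane('wrist',c[:,0],.014,st)[:,:2]))[0],4),len(c))
E
python3 m2.py | grep -v -e spot -e paper
```

```text
scene d mid [ 0.4511 -0.1921  0.025 ] bbox w,h 31 21 width mm 39.1 63.7
scene c mid [ 0.4595 -0.0744  0.031 ] bbox w,h 41 25 width mm 49.3 87.1
scene a mid [0.458  0.0625 0.028 ] bbox w,h 30 20 width mm 44.3 69.2
scene b mid [0.4627 0.1825 0.022 ] bbox w,h 18 13 width mm 30.6 43.3
side d mid [ 0.4326 -0.1642  0.025 ] bbox w,h 21 22 width mm 45.8 50.5
side c mid [ 0.4377 -0.0289  0.031 ] bbox w,h 33 35 width mm 64.3 75.2
side a mid [0.4415 0.107  0.028 ] bbox w,h 30 32 width mm 52.6 63.2
side b mid [0.4517 0.2164 0.022 ] bbox w,h 21 22 width mm 32.2 47.8
wrist [0.6104 0.0536] 210
wrist [ 0.6223 -0.0506] 186
```

View pics/c1.png

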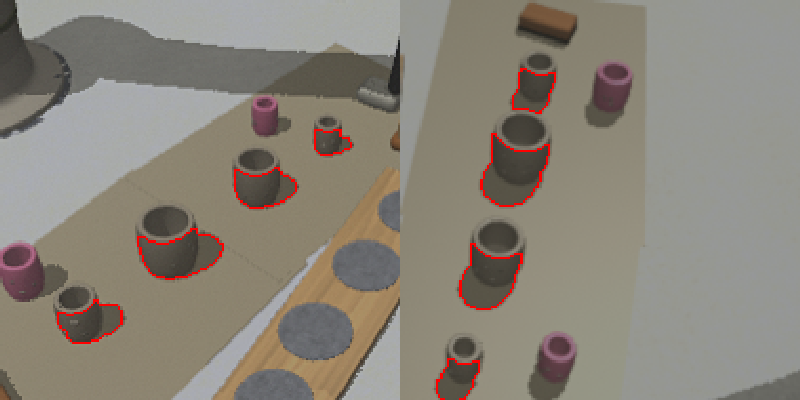

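The masks take in the shadows, but the identities are clear. From tin to brush: d (76,298 in the left crop), c (167,226), a (257,163), b (328,124). The pink ones are excluded. I'll use the rim centres, at z = height, in both views.

Run:
```python
from h import *
k=400/190
H=dict(a=.056,b=.044,c=.062,d=.05)
s=dict(d=(76.5,298),c=(166.5,226),a=(257,163.5),b=(328,124.5))
d=dict(d=(138,63.5),c=(122,131),a=(98,239),b=(64.5,347))
for p in 'bdac':
    P=np.array(s[p])/k+[190,90]-.25; Q=np.array(d[p])/k+[310,120]-.25
    A=onplane('scene',P,H[p])[0];B=onplane('side',Q,H[p])[0]
    print(p,A.round(4),B.round(4),((A+B)/2).round(4),np.hypot(*((A+B)/2)[:2]).round(3))
```

```text
b [0.4573 0.1849 0.044 ] [0.4489 0.1941 0.044 ] [0.4531 0.1895 0.044 ] 0.491
d [ 0.4368 -0.1922  0.05  ] [ 0.4308 -0.1836  0.05  ] [ 0.4338 -0.1879  0.05  ] 0.473
a [0.4474 0.0654 0.056 ] [0.4374 0.0786 0.056 ] [0.4424 0.072  0.056 ] 0.448
c [ 0.444  -0.0739  0.062 ] [ 0.434 -0.062  0.062] [ 0.439  -0.0679  0.062 ] 0.444
```

>>> step_arm --deltas '[{"jaw": 1,"travel": [-0.0068,-0.0285,0.003],"turn": [0,0,0]},{"jaw": 1,"travel": [-0.0068,-0.0285,0.003],"turn": [0,0,0]},{"jaw": 1,"travel": [-0.0068,-0.0285,0.003],"turn": [0,0,0]},{"jaw": 1,"travel": [-0.0068,-0.0285,0.003],"turn": [0,0,0]},{"jaw": 1,"travel": [-0.0068,-0.0285,0.003],"turn": [0,0,0]}]'

```text
t: 0.57
position: [0.5809, -0.0343, 0.2159]
tool_rot: [-2.221, -2.221, 0.001]
force: [0.2, 0.3, -0.6]
width: 0.0854
finger_force: 0.0
```

>>> step_arm --deltas '[{"jaw": 1,"travel": [-0.0068,-0.0285,0.003],"turn": [0,0,0]},{"jaw": 1,"travel": [-0.0068,-0.0285,0.003],"turn": [0,0,0]},{"jaw": 1,"travel": [-0.0068,-0.0285,0.003],"turn": [0,0,0]},{"jaw": 1,"travel": [-0.0068,-0.0285,0.003],"turn": [0,0,0]},{"jaw": 1,"travel": [-0.0068,-0.0285,0.003],"turn": [0,0,0]}]'

```text
t: 0.98
position: [0.4385, -0.0683, 0.2011]
tool_rot: [2.221, 2.221, -0.0]
force: [0.3, 0.0, -0.4]
width: 0.0852
finger_force: 0.0
```

>>> step_arm --deltas '[{"jaw": 1,"travel": [0,0,0],"turn": [0,0,0]},{"jaw": 1,"travel": [0,0,0],"turn": [0,0,0]}]'

```text
t: 1.15
position: [0.4387, -0.0684, 0.2014]
tool_rot: [-2.222, -2.22, 0.001]
force: [0.6, -0.6, -0.4]
width: 0.0854
finger_force: 0.0
```

Run:
```python
from h import *
st=bot.read_state(); im=snap('wrist','w1.png'); print(st['t'],st['position'],st['tool_rot'])
np.save('st1.npy',np.r_[st['position'],st['tool_rot']])
for p in [(.4531,.1895,.044),(.4424,.072,.056),(.439,-.068,.062),(.4338,-.1879,.05)]: print(proj('wrist',[p],st))
```

```text
1.15 [ 0.43869806 -0.06844296  0.2014409 ] [-2.22238793e+00 -2.22007776e+00  7.81539970e-04]
[[ 339.06305927 -181.5998492 ]]
[[323.08940308   1.27346022]]
[[318.54262118 191.00941331]]
[[313.26780065 308.32570672]]
```

View pics/w1.png

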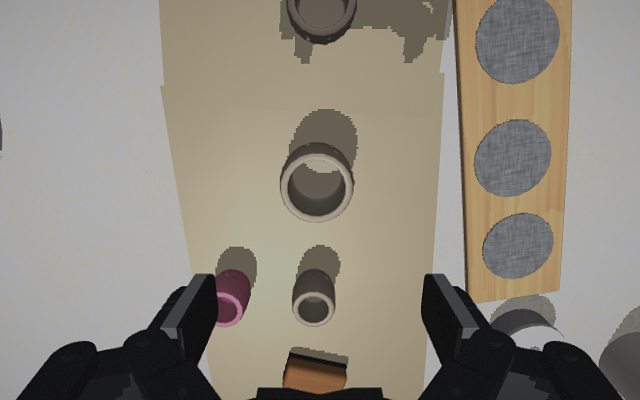

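The wrist view shows c's rim at (316,187) and d's rim at (313,310). Both are within 2–3 mm of the prediction, and the pink look-alike is at (230,310). Next I grasp c, the largest.

>>> step_arm --deltas '[{"jaw": 1,"travel": [0.0033,-0.0012,0.03],"turn": [0,0,0]},{"jaw": 1,"travel": [0,0,0.03],"turn": [0,0,0]},{"jaw": 1,"travel": [0,0,0.03],"turn": [0,0,0]},{"jaw": 1,"travel": [0,0,0.03],"turn": [0,0,0]},{"jaw": 1,"travel": [0,0,0.03],"turn": [0,0,0]}]'

```text
t: 1.62
position: [0.4407, -0.0643, 0.0498]
tool_rot: [2.22, 2.221, 0.003]
force: [0.5, 0.3, -0.3]
width: 0.0852
finger_force: 0.0
```

>>> step_arm --deltas '[{"jaw": 1,"travel": [0,0,0.02],"turn": [0,0,0]},{"jaw": 1,"travel": [0,0,0.017],"turn": [0,0,0]},{"jaw": 1,"travel": [0,0,0],"turn": [0,0,0]},{"jaw": 0.7,"travel": [0,0,0],"turn": [0,0,0]},{"jaw": 0.6,"travel": [0,0,0],"turn": [0,0,0]}]'

```text
t: 2.03
position: [0.4383, -0.0653, 0.0271]
tool_rot: [-2.219, -2.22, 0.007]
force: [-2.4, 0.2, 7.2]
width: 0.0637
finger_force: 7.0
```

>>> step_arm --deltas '[{"jaw": 0.4,"travel": [0,0,0],"turn": [0,0,0]},{"jaw": 0.2,"travel": [0,0,0],"turn": [0,0,0]},{"jaw": 0,"travel": [0,0,0],"turn": [0,0,0]},{"jaw": 0,"travel": [0,0,0],"turn": [0,0,0]},{"jaw": 0,"travel": [0,0,0],"turn": [0,0,0]}]'

```text
t: 2.45
position: [0.4383, -0.0653, 0.0279]
tool_rot: [-2.22, -2.221, 0.006]
force: [-2.5, 1.4, 7.7]
width: 0.0614
finger_force: 65.0
```

Run:
```python
from h import *
st=bot.read_state(); print(st['qpos'].round(3),st['force'],st['torque'])
a=snap('scene','s2.png'); b=snap('side','d2.png')
cv2.imwrite('pics/c2.png',np.hstack([cv2.resize(a[120:270,190:340,::-1],(400,400)),cv2.resize(b[120:270,290:440,::-1],(400,400))]))
```

```text
[ 0.042  0.659 -0.035  2.381  0.217  0.108 -0.201] [-2.47694532  1.39106883  7.70222947] [ 0.18712585  0.50301085 -0.10694814]
```

View pics/c2.png

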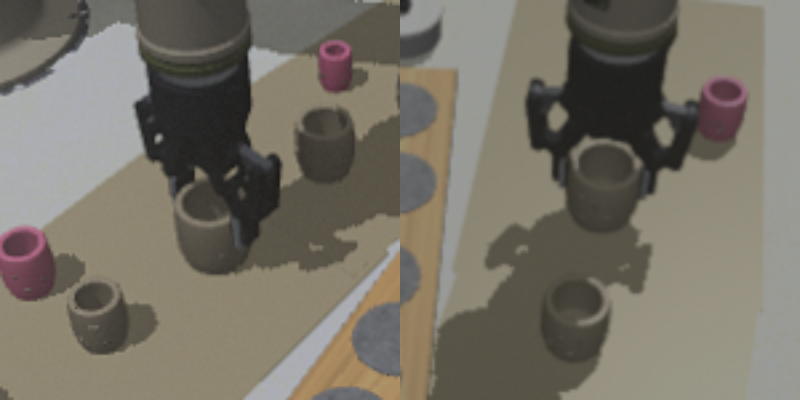

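The pot is held at 61 mm. Joint 6 reached its lower limit near z = 0.028, so the grip is a little high. I'll do a gentle test lift.

>>> step_arm --deltas '[{"jaw": 0,"travel": [0,0,-0.01],"turn": [0,0,0]},{"jaw": 0,"travel": [0,0,-0.01],"turn": [0,0,0]},{"jaw": 0,"travel": [0,0,-0.01],"turn": [0,0,0]},{"jaw": 0,"travel": [0,0,-0.01],"turn": [0,0,0]},{"jaw": 0,"travel": [0,0,0],"turn": [0,0,0]}]'

```text
t: 2.97
position: [0.4391, -0.0653, 0.0687]
tool_rot: [2.222, 2.221, -0.003]
force: [0.1, -0.4, -2.6]
width: 0.062
finger_force: 66.7
```

Run:
```python
from h import *
st=bot.read_state(); print(st['qpos'].round(3),st['position'],st['force'],st['torque'])
a=snap('scene','s3.png'); b=snap('side','d3.png')
cv2.imwrite('pics/c3.png',np.hstack([cv2.resize(a[120:270,190:340,::-1],(400,400)),cv2.resize(b[120:270,290:440,::-1],(400,400))]))
```

```text
[ 0.074  0.57  -0.079  2.359  0.204  0.22  -0.191] [ 0.43912881 -0.06532989  0.06871599] [ 0.06172616 -0.36877751 -2.55983585] [0.0302585  0.00164599 0.00447068]
```

View pics/c3.png

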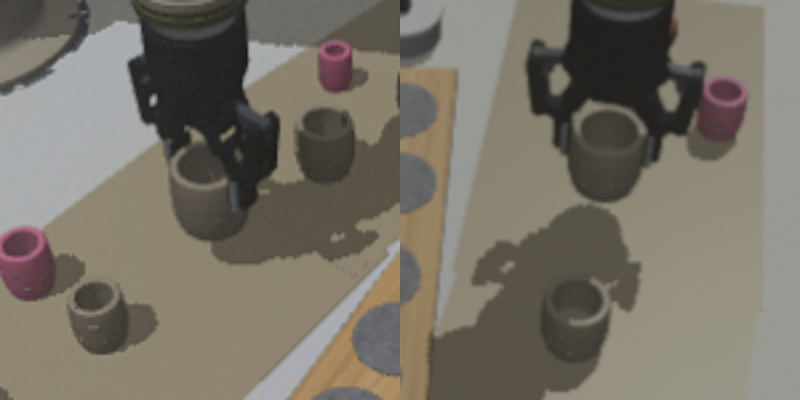

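It's held upright. I carry it high over pot a to spot 1, next to the brush.

>>> step_arm --deltas '[{"jaw": 0,"travel": [0,0,-0.025],"turn": [0,0,0]},{"jaw": 0,"travel": [0,0,-0.025],"turn": [0,0,0]},{"jaw": 0,"travel": [0.01,0.01,-0.01],"turn": [0,0,0]},{"jaw": 0,"travel": [0.02,0.0171,0],"turn": [0,0,0]},{"jaw": 0,"travel": [0.0271,0.0201,0],"turn": [0,0,0]}]'

```text
t: 3.48
position: [0.4854, -0.0094, 0.1269]
tool_rot: [-2.224, -2.216, 0.008]
force: [0.8, -0.7, -2.7]
width: 0.0618
finger_force: 67.2
```

>>> step_arm --deltas '[{"jaw": 0,"travel": [0.0271,0.0201,0],"turn": [0,0,0]},{"jaw": 0,"travel": [0.0271,0.0201,0],"turn": [0,0,0]},{"jaw": 0,"travel": [0.0271,0.0201,0],"turn": [0,0,0]},{"jaw": 0,"travel": [0.0271,0.0201,0],"turn": [0,0,0]},{"jaw": 0,"travel": [0.0271,0.0171,0],"turn": [0,0,0]}]'

```text
t: 3.9
position: [0.5838, 0.1291, 0.1247]
tool_rot: [-2.219, -2.22, 0.008]
force: [1.1, 0.4, -1.6]
width: 0.0622
finger_force: 67.2
```

>>> step_arm --deltas '[{"jaw": 0,"travel": [0.0162,0.0101,0],"turn": [0,0,0]},{"jaw": 0,"travel": [0.008,0.006,0],"turn": [0,0,0]},{"jaw": 0,"travel": [0,0,0.02],"turn": [0,0,0]},{"jaw": 0,"travel": [0,0,0.02],"turn": [0,0,0]},{"jaw": 0,"travel": [0,0,0],"turn": [0,0,0]}]'

```text
t: 4.32
position: [0.5962, 0.1502, 0.0817]
tool_rot: [-2.217, -2.218, 0.017]
force: [-0.6, 0.1, -2.3]
width: 0.0615
finger_force: 67.2
```

>>> step_arm --deltas '[{"jaw": 0,"travel": [0.001,0.004,0.015],"turn": [0,0,0]},{"jaw": 0,"travel": [0,0,0.015],"turn": [0,0,0]},{"jaw": 0,"travel": [0,0,0.005],"turn": [0,0,0]},{"jaw": 0,"travel": [0,0,0],"turn": [0,0,0]},{"jaw": 0,"travel": [0,0,0],"turn": [0,0,0]}]'

```text
t: 4.73
position: [0.6027, 0.1522, 0.0506]
tool_rot: [-2.22, -2.219, 0.009]
force: [1.1, 0.4, -1.7]
width: 0.0618
finger_force: 67.2
```

>>> step_arm --deltas '[{"jaw": 0,"travel": [0,-0.001,0.004],"turn": [0,0,0]},{"jaw": 0,"travel": [0,0,0.003],"turn": [0,0,0]},{"jaw": 0,"travel": [0,0,0.002],"turn": [0,0,0]},{"jaw": 0,"travel": [0,0,0],"turn": [0,0,0]}]'

```text
t: 5.07
position: [0.6017, 0.1525, 0.042]
tool_rot: [-2.22, -2.22, 0.007]
force: [-1.1, 0.1, 1.0]
width: 0.062
finger_force: 67.6
```

Contact: the force changed from −2.5 to +1 N. I release and rise.

>>> step_arm --deltas '[{"jaw": 0.75,"travel": [0,0,0.0005],"turn": [0,0,0]},{"jaw": 0.85,"travel": [0,0,0],"turn": [0,0,0]},{"jaw": 1,"travel": [0,0,0],"turn": [0,0,0]},{"jaw": 1,"travel": [0,0,0],"turn": [0,0,0]},{"jaw": 1,"travel": [0,0,-0.01],"turn": [0,0,0]}]'

```text
t: 5.48
position: [0.6006, 0.1523, 0.0499]
tool_rot: [-2.218, -2.219, 0.012]
force: [-0.1, -0.1, -0.2]
width: 0.0855
finger_force: 0.0
```

>>> step_arm --deltas '[{"jaw": 1,"travel": [0,0,-0.03],"turn": [0,0,0]},{"jaw": 1,"travel": [0,0,-0.03],"turn": [0,0,0]},{"jaw": 1,"travel": [0,0,-0.03],"turn": [0,0,0]},{"jaw": 1,"travel": [-0.02,-0.03,-0.02],"turn": [0,0,0]},{"jaw": 1,"travel": [-0.02,-0.03,0],"turn": [0,0,0]}]'

```text
t: 5.9
position: [0.5445, 0.1139, 0.1658]
tool_rot: [2.219, 2.222, 0.003]
force: [0.3, -1.8, -0.6]
width: 0.0853
finger_force: 0.0
```

Run:
```python
from h import *
st=bot.read_state(); print(st['t'],st['position'],st['width'],st['qpos'].round(3))
a=snap('scene','s4.png'); b=snap('side','d4.png')
cv2.imwrite('pics/c4.png',np.hstack([cv2.resize(a[120:320,240:440,::-1],(400,400)),cv2.resize(b[120:320,220:420,::-1],(400,400))]))
for n,im in(('scene',a),('side',b)): print(n,proj(n,[(.6,.1515,.076)]))
```

```text
5.9 [0.54454041 0.1139008  0.16580908] 0.0853230137791228 [-0.216  0.487 -0.13   2.046  0.106  0.612 -0.417]
scene [[387.75188799 169.06301182]]
side [[268.22992681 243.01580173]]
```

View pics/c4.png

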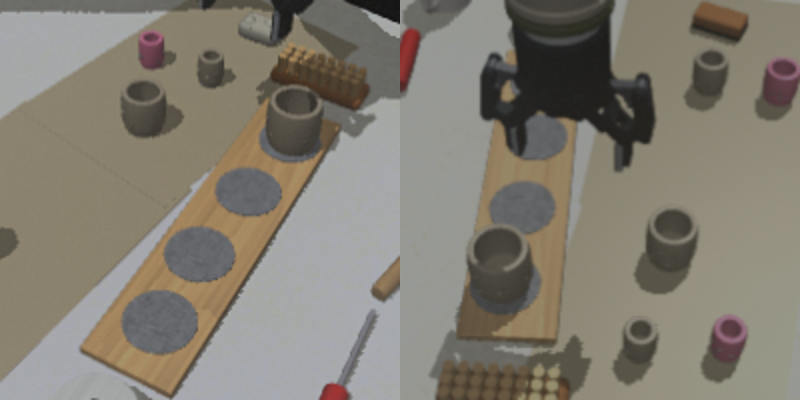

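c stands on spot 1, centred to a few mm. For the rest I turn the gripper a quarter turn and tilt it 6° towards the base. The pads stay vertical, and joint 6 gets room.

>>> step_arm --deltas '[{"jaw": 1,"travel": [0,0,0],"turn": [0,0,1]},{"jaw": 1,"travel": [0,0,0],"turn": [0,0,1]},{"jaw": 1,"travel": [0,0,0],"turn": [0,0,1]},{"jaw": 1,"travel": [0,0,0],"turn": [0,0,1]},{"jaw": 1,"travel": [0,0,0],"turn": [0,0,1]}]'

```text
t: 6.42
position: [0.5424, 0.1128, 0.162]
tool_rot: [-2.724, -1.563, 0.008]
force: [0.3, -0.3, -0.8]
width: 0.0853
finger_force: 0.0
```

>>> step_arm --deltas '[{"jaw": 1,"travel": [0,0,0],"turn": [0,0,1]},{"jaw": 1,"travel": [0,0,0],"turn": [0,0,1]},{"jaw": 1,"travel": [0,0,0],"turn": [0,0,1]},{"jaw": 1,"travel": [0,0,0],"turn": [0,0,1]},{"jaw": 1,"travel": [0,0,0],"turn": [0,0,1]}]'

```text
t: 6.83
position: [0.5423, 0.1129, 0.1619]
tool_rot: [-3.036, -0.806, 0.009]
force: [-0.2, -0.2, -1.0]
width: 0.0852
finger_force: 0.0
```

>>> step_arm --deltas '[{"jaw": 1,"travel": [0,0,0],"turn": [0,0,1]},{"jaw": 1,"travel": [0,0,0],"turn": [0,0,1]},{"jaw": 1,"travel": [0,0,0],"turn": [0,0,1]},{"jaw": 1,"travel": [0,0,0],"turn": [0,0,1]},{"jaw": 1,"travel": [0,0,0],"turn": [0,0,1]}]'

```text
t: 7.25
position: [0.5423, 0.113, 0.1619]
tool_rot: [3.14, -0.007, -0.008]
force: [-0.1, -0.5, 1.1]
width: 0.0855
finger_force: 0.0
```

>>> step_arm --deltas '[{"jaw": 1,"travel": [0,0,0],"turn": [0,-1,0]},{"jaw": 1,"travel": [0,0,0],"turn": [0,0,0]},{"jaw": 1,"travel": [0,0,0],"turn": [0,0,0]}]'

```text
t: 7.5
position: [0.5434, 0.1128, 0.1613]
tool_rot: [3.135, 0.001, -0.169]
force: [-0.1, -0.8, -0.0]
width: 0.0856
finger_force: 0.0
```

```bash
cat >> h.py <<'E'
def go(st,tgt):
    M=R.from_rotvec(st['tool_rot']).as_matrix()
    return (M.T@(np.array(tgt)-st['position'])).round(4)
E
python3 - <<'E'
from h import *
st=bot.read_state(); print(st['position'],st['qpos'].round(3)); print(R.from_rotvec(st['tool_rot']).as_matrix().round(3))
print(go(st,(.4424,.0725,.12)))
E
```

```text
[0.543409   0.11283043 0.16133183] [-0.512  0.547  0.328  1.996 -0.281  0.749 -1.573]
[[ 0.994  0.001 -0.108]
 [ 0.001 -1.    -0.002]
 [-0.108  0.002 -0.994]]
[-0.096   0.0402  0.052 ]
```

>>> step_arm --deltas '[{"jaw": 1,"travel": [-0.024,0.01,0.013],"turn": [0,0,0]},{"jaw": 1,"travel": [-0.024,0.01,0.013],"turn": [0,0,0]},{"jaw": 1,"travel": [-0.024,0.01,0.013],"turn": [0,0,0]},{"jaw": 1,"travel": [-0.024,0.0102,0.013],"turn": [0,0,0]},{"jaw": 1,"travel": [0,0,0],"turn": [0,0,0]}]'

```text
t: 7.92
position: [0.4344, 0.07, 0.1195]
tool_rot: [3.133, -0.002, -0.18]
force: [-1.1, 0.5, -0.5]
width: 0.0853
finger_force: 0.0
```

>>> step_arm --deltas '[{"jaw": 1,"travel": [0,0,0],"turn": [0,0,0]},{"jaw": 1,"travel": [0,0,0],"turn": [0,0,0]}]'

```text
t: 8.08
position: [0.442, 0.0726, 0.1208]
tool_rot: [3.136, 0.001, -0.169]
force: [0.0, -0.4, -0.7]
width: 0.0856
finger_force: 0.0
```

Run:
```python
from h import *
st=bot.read_state(); im=snap('wrist','w5.png'); print(st['position'],st['qpos'].round(3))
print(proj('wrist',[(.4424,.072,.056)],st),go(st,(.4424,.0725,.013)))
```

```text
[0.44195265 0.07261092 0.12079155] [-0.466  0.511  0.278  2.259 -0.321  0.516 -1.496]
[[321.20269202 214.6613505 ]] [ 0.012  -0.      0.1071]
```

View pics/w5.png

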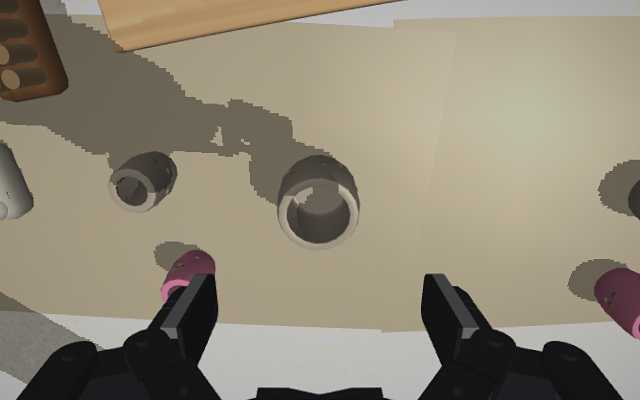

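Rim of a is at (319,212), predicted (321,215). b is at (134,190), and a pink look-alike is at (187,275), clear of the fingers. I descend and grasp a.

>>> step_arm --deltas '[{"jaw": 1,"travel": [0.0024,0,0.0214],"turn": [0,0,0]},{"jaw": 1,"travel": [0.0024,0,0.0214],"turn": [0,0,0]},{"jaw": 1,"travel": [0.0024,0,0.0214],"turn": [0,0,0]},{"jaw": 1,"travel": [0.0024,0,0.0214],"turn": [0,0,0]},{"jaw": 1,"travel": [0.0024,0,0.0214],"turn": [0,0,0]}]'

```text
t: 8.55
position: [0.4429, 0.0729, 0.0118]
tool_rot: [3.136, 0.001, -0.168]
force: [1.4, 1.1, 0.6]
width: 0.0855
finger_force: 0.0
```

>>> step_arm --deltas '[{"jaw": 1,"travel": [0,0,0],"turn": [0,0,0]},{"jaw": 0.7,"travel": [0,0,0],"turn": [0,0,0]},{"jaw": 0.6,"travel": [0,0,0],"turn": [0,0,0]},{"jaw": 0.5,"travel": [0,0,0],"turn": [0,0,0]},{"jaw": 0.2,"travel": [0,0,0],"turn": [0,0,0]}]'

```text
t: 8.97
position: [0.4421, 0.0725, 0.0142]
tool_rot: [3.136, 0.001, -0.169]
force: [0.2, 0.2, 5.2]
width: 0.0521
finger_force: 61.8
```

>>> step_arm --deltas '[{"jaw": 0,"travel": [0,0,0],"turn": [0,0,0]},{"jaw": 0,"travel": [0,0,0],"turn": [0,0,0]},{"jaw": 0,"travel": [0,0,0],"turn": [0,0,0]}]'

```text
t: 9.22
position: [0.4421, 0.0724, 0.0142]
tool_rot: [3.136, 0.001, -0.169]
force: [0.1, 0.1, 5.2]
width: 0.0522
finger_force: 61.8
```

>>> step_arm --deltas '[{"jaw": 0,"travel": [-0.001,0,-0.01],"turn": [0,0,0]},{"jaw": 0,"travel": [-0.0023,0,-0.02],"turn": [0,0,0]},{"jaw": 0,"travel": [-0.0028,0,-0.028],"turn": [0,0,0]},{"jaw": 0,"travel": [-0.003,0,-0.028],"turn": [0,0,0]},{"jaw": 0,"travel": [0.02,0.0033,-0.002],"turn": [0,0,0]}]'

```text
t: 9.63
position: [0.4595, 0.0695, 0.1042]
tool_rot: [-3.137, -0.001, 0.171]
force: [-0.8, 1.3, -2.4]
width: 0.0523
finger_force: 63.2
```

>>> step_arm --deltas '[{"jaw": 0,"travel": [0.0277,0.0033,-0.003],"turn": [0,0,0]},{"jaw": 0,"travel": [0.0277,0.0033,-0.003],"turn": [0,0,0]},{"jaw": 0,"travel": [0.0277,0.0033,-0.003],"turn": [0,0,0]},{"jaw": 0,"travel": [0.0277,0.0033,-0.003],"turn": [0,0,0]},{"jaw": 0,"travel": [0.02,0.003,-0.002],"turn": [0,0,0]}]'

```text
t: 10.05
position: [0.5958, 0.0528, 0.1005]
tool_rot: [3.135, 0.001, -0.168]
force: [-0.5, 1.0, -2.0]
width: 0.052
finger_force: 63.2
```

>>> step_arm --deltas '[{"jaw": 0,"travel": [0.014,0,0],"turn": [0,0,0]},{"jaw": 0,"travel": [0,0,0],"turn": [0,0,0]},{"jaw": 0,"travel": [0,0,0],"turn": [0,0,0]}]'

```text
t: 10.3
position: [0.607, 0.0529, 0.098]
tool_rot: [3.135, 0.0, -0.172]
force: [-0.2, 0.4, -1.6]
width: 0.0521
finger_force: 63.2
```

Run:
```python
from h import *
st=bot.read_state(); print(st['position'],st['width'],st['force'],go(st,(.609,.053,.035)))
```

```text
[0.60703264 0.05290753 0.09798868] 0.05213041922811116 [-0.23352814  0.38908182 -1.57182892] [ 0.0089 -0.0002  0.0624]
```

>>> step_arm --deltas '[{"jaw": 0,"travel": [0.003,0,0.02],"turn": [0,0,0]},{"jaw": 0,"travel": [0.003,0,0.02],"turn": [0,0,0]},{"jaw": 0,"travel": [0.002,0,0.015],"turn": [0,0,0]},{"jaw": 0,"travel": [0.001,0,0.007],"turn": [0,0,0]},{"jaw": 0,"travel": [0,0,0],"turn": [0,0,0]}]'

```text
t: 10.72
position: [0.6075, 0.053, 0.0337]
tool_rot: [3.134, 0.001, -0.177]
force: [0.3, -0.1, -1.1]
width: 0.0521
finger_force: 63.1
```

>>> step_arm --deltas '[{"jaw": 0,"travel": [0,0,0.002],"turn": [0,0,0]},{"jaw": 0,"travel": [0,0,0.002],"turn": [0,0,0]},{"jaw": 0,"travel": [0,0,0.002],"turn": [0,0,0]},{"jaw": 0,"travel": [0,0,0],"turn": [0,0,0]},{"jaw": 0,"travel": [0,0,0],"turn": [0,0,0]}]'

```text
t: 11.13
position: [0.6088, 0.0528, 0.0288]
tool_rot: [3.135, 0.0, -0.172]
force: [0.5, -0.6, -2.5]
width: 0.0517
finger_force: 63.2
```

>>> step_arm --deltas '[{"jaw": 0,"travel": [0,0,0.0015],"turn": [0,0,0]},{"jaw": 0,"travel": [0,0,0],"turn": [0,0,0]},{"jaw": 0,"travel": [0,0,0],"turn": [0,0,0]}]'

```text
t: 11.38
position: [0.6088, 0.0527, 0.0283]
tool_rot: [3.136, 0.0, -0.171]
force: [-1.7, 0.6, 11.7]
width: 0.0524
finger_force: 64.3
```

>>> step_arm --deltas '[{"jaw": 0.7,"travel": [0,0,0],"turn": [0,0,0]},{"jaw": 0.85,"travel": [0,0,0],"turn": [0,0,0]},{"jaw": 0.85,"travel": [0,0,0],"turn": [0,0,0]},{"jaw": 0.85,"travel": [-0.001,0,-0.01],"turn": [0,0,0]},{"jaw": 0.85,"travel": [-0.0025,0,-0.022],"turn": [0,0,0]}]'

```text
t: 11.8
position: [0.6071, 0.0527, 0.0577]
tool_rot: [3.134, 0.0, -0.179]
force: [-0.5, -0.0, 0.0]
width: 0.0724
finger_force: 0.0
```

>>> step_arm --deltas '[{"jaw": 1,"travel": [-0.0033,0,-0.03],"turn": [0,0,0]},{"jaw": 1,"travel": [-0.0033,0,-0.03],"turn": [0,0,0]},{"jaw": 1,"travel": [-0.02,0.01,0],"turn": [0,0,0]},{"jaw": 1,"travel": [-0.02,0.03,0.002],"turn": [0,0,0]},{"jaw": 1,"travel": [-0.02,0.03,0.002],"turn": [0,0,0]}]'

```text
t: 12.22
position: [0.5483, -0.0164, 0.1234]
tool_rot: [3.136, 0.005, -0.17]
force: [0.3, -0.9, 0.0]
width: 0.0854
finger_force: 0.0
```

Run:
```python
from h import *
st=bot.read_state(); print(st['position'],go(st,(.4345,-.1875,.12)))
```

```text
[ 0.54832201 -0.01640839  0.12336394] [-0.1134  0.1707  0.0159]
```

>>> step_arm --deltas '[{"jaw": 1,"travel": [-0.019,0.0285,0.0026],"turn": [0,0,0]},{"jaw": 1,"travel": [-0.019,0.0285,0.0026],"turn": [0,0,0]},{"jaw": 1,"travel": [-0.019,0.0285,0.0026],"turn": [0,0,0]},{"jaw": 1,"travel": [-0.019,0.0285,0.0026],"turn": [0,0,0]},{"jaw": 1,"travel": [-0.019,0.0285,0.0026],"turn": [0,0,0]}]'

```text
t: 12.63
position: [0.4518, -0.1608, 0.1206]
tool_rot: [3.135, 0.0, -0.172]
force: [0.9, 0.2, 0.1]
width: 0.0856
finger_force: 0.0
```

>>> step_arm --deltas '[{"jaw": 1,"travel": [-0.018,0.024,0.002],"turn": [0,0,0]},{"jaw": 1,"travel": [0,0,0],"turn": [0,0,0]},{"jaw": 1,"travel": [0,0,0],"turn": [0,0,0]}]'

```text
t: 12.88
position: [0.4337, -0.1851, 0.1207]
tool_rot: [3.135, -0.006, -0.172]
force: [-0.4, 0.3, -0.2]
width: 0.0856
finger_force: 0.0
```

Run:
```python
from h import *
st=bot.read_state(); im=snap('wrist','w6.png'); print(st['position'],st['qpos'].round(3))
print(proj('wrist',[(.4338,-.188,.05)],st),go(st,(.434,-.188,.012)))
```

```text
[ 0.43374715 -0.18510239  0.12071205] [ 0.052  0.531  0.299  2.213 -0.225  0.533 -1.054]
[[324.70264928 210.80407898]] [0.0122 0.0027 0.108 ]
```

View pics/w6.png

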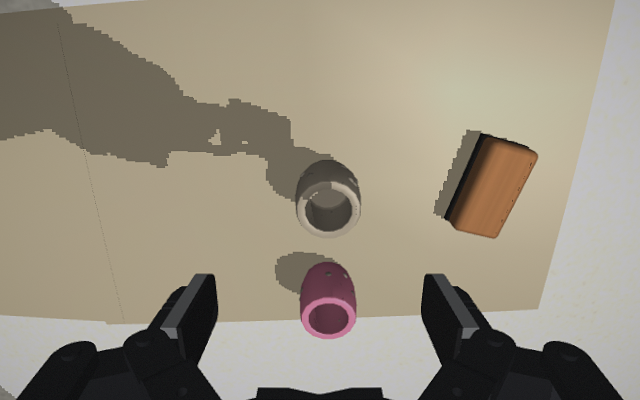

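d's rim is at (328,207), so true d ≈ (0.436, −0.190). The pink pot at (328,315) is clear of the fingers. I grasp d.

>>> step_arm --deltas '[{"jaw": 1,"travel": [0.0044,0.0047,0.0214],"turn": [0,0,0]},{"jaw": 1,"travel": [0.0025,0,0.0216],"turn": [0,0,0]},{"jaw": 1,"travel": [0.0025,0,0.0216],"turn": [0,0,0]},{"jaw": 1,"travel": [0.0025,0,0.0216],"turn": [0,0,0]},{"jaw": 1,"travel": [0.0023,0,0.0214],"turn": [0,0,0]}]'

```text
t: 13.35
position: [0.4384, -0.187, 0.0105]
tool_rot: [3.135, 0.004, -0.171]
force: [0.1, -0.9, -0.9]
width: 0.0856
finger_force: 0.0
```

>>> step_arm --deltas '[{"jaw": 1,"travel": [0,0,0],"turn": [0,0,0]},{"jaw": 0.7,"travel": [0,0,0],"turn": [0,0,0]},{"jaw": 0.55,"travel": [0,0,0],"turn": [0,0,0]},{"jaw": 0.4,"travel": [0,0,0],"turn": [0,0,0]},{"jaw": 0.2,"travel": [0,0,0],"turn": [0,0,0]}]'

```text
t: 13.77
position: [0.4377, -0.1886, 0.013]
tool_rot: [3.135, 0.001, -0.169]
force: [-0.7, 2.1, 20.4]
width: 0.0417
finger_force: 57.2
```

>>> step_arm --deltas '[{"jaw": 0,"travel": [0,0,0],"turn": [0,0,0]},{"jaw": 0,"travel": [0,0,0],"turn": [0,0,0]},{"jaw": 0,"travel": [0,0,0],"turn": [0,0,0]}]'

```text
t: 14.02
position: [0.4378, -0.1886, 0.0131]
tool_rot: [3.135, 0.001, -0.169]
force: [0.2, 0.9, 10.0]
width: 0.0419
finger_force: 58.9
```

Run:
```python
from h import *
st=bot.read_state(); print(st['position'],go(st,(.435,-.19,.1)),go({**st,'position':np.array([.435,-.19,.1])},(.621,-.051,.1)))
```

```text
[ 0.43775517 -0.18856329  0.01309723] [-0.0121  0.0016 -0.0861] [ 0.185  -0.1389 -0.0203]
```

>>> step_arm --deltas '[{"jaw": 0,"travel": [-0.001,0,-0.01],"turn": [0,0,0]},{"jaw": 0,"travel": [-0.0023,0,-0.02],"turn": [0,0,0]},{"jaw": 0,"travel": [-0.003,0,-0.028],"turn": [0,0,0]},{"jaw": 0,"travel": [-0.0032,0,-0.029],"turn": [0,0,0]},{"jaw": 0,"travel": [0.018,-0.013,-0.002],"turn": [0,0,0]}]'

```text
t: 14.43
position: [0.4533, -0.1782, 0.1044]
tool_rot: [3.134, -0.009, -0.168]
force: [-0.7, -0.5, -1.5]
width: 0.0418
finger_force: 60.2
```

>>> step_arm --deltas '[{"jaw": 0,"travel": [0.0266,-0.02,-0.0029],"turn": [0,0,0]},{"jaw": 0,"travel": [0.0266,-0.02,-0.0029],"turn": [0,0,0]},{"jaw": 0,"travel": [0.0266,-0.02,-0.0029],"turn": [0,0,0]},{"jaw": 0,"travel": [0.0266,-0.02,-0.0029],"turn": [0,0,0]},{"jaw": 0,"travel": [0.0266,-0.02,-0.0029],"turn": [0,0,0]}]'

```text
t: 14.85
position: [0.59, -0.074, 0.1002]
tool_rot: [3.135, 0.0, -0.171]
force: [-0.6, -0.4, -1.2]
width: 0.0417
finger_force: 60.2
```

>>> step_arm --deltas '[{"jaw": 0,"travel": [0.02,-0.015,-0.002],"turn": [0,0,0]},{"jaw": 0,"travel": [0.014,-0.0095,-0.0015],"turn": [0,0,0]},{"jaw": 0,"travel": [0,0,0],"turn": [0,0,0]},{"jaw": 0,"travel": [0,0,0],"turn": [0,0,0]}]'

```text
t: 15.18
position: [0.6233, -0.05, 0.0992]
tool_rot: [3.135, 0.003, -0.172]
force: [-0.8, -0.8, -2.3]
width: 0.0418
finger_force: 60.3
```

Run:
```python
from h import *
st=bot.read_state(); print(st['position'],st['width'],st['force'],go(st,(.6215,-.051,.034)))
```

```text
[ 0.6232595  -0.04995938  0.09915953] 0.041768595953224616 [-0.8478306  -0.75434089 -2.29446795] [0.0054 0.0009 0.065 ]
```

>>> step_arm --deltas '[{"jaw": 0,"travel": [0.002,0.0009,0.02],"turn": [0,0,0]},{"jaw": 0,"travel": [0.0015,0,0.02],"turn": [0,0,0]},{"jaw": 0,"travel": [0.001,0,0.017],"turn": [0,0,0]},{"jaw": 0,"travel": [0.001,0,0.008],"turn": [0,0,0]},{"jaw": 0,"travel": [0,0,0],"turn": [0,0,0]}]'

```text
t: 15.6
position: [0.6195, -0.0527, 0.0322]
tool_rot: [3.135, -0.002, -0.178]
force: [0.2, 0.0, -1.9]
width: 0.0415
finger_force: 60.2
```

>>> step_arm --deltas '[{"jaw": 0,"travel": [0,0,0.002],"turn": [0,0,0]},{"jaw": 0,"travel": [0,0,0.002],"turn": [0,0,0]},{"jaw": 0,"travel": [0,0,0.0015],"turn": [0,0,0]},{"jaw": 0,"travel": [0,0,0],"turn": [0,0,0]},{"jaw": 0,"travel": [0,0,0],"turn": [0,0,0]}]'

```text
t: 16.02
position: [0.621, -0.0519, 0.0282]
tool_rot: [3.135, 0.0, -0.172]
force: [-0.7, -1.0, -2.0]
width: 0.0416
finger_force: 60.2
```

>>> step_arm --deltas '[{"jaw": 0,"travel": [0,0,0.0015],"turn": [0,0,0]},{"jaw": 0,"travel": [0,0,0],"turn": [0,0,0]},{"jaw": 0,"travel": [0,0,0],"turn": [0,0,0]}]'

```text
t: 16.27
position: [0.621, -0.0519, 0.0272]
tool_rot: [3.135, 0.0, -0.171]
force: [-1.0, 0.4, 7.3]
width: 0.0414
finger_force: 61.0
```

>>> step_arm --deltas '[{"jaw": 0.6,"travel": [0,0,0],"turn": [0,0,0]},{"jaw": 0.75,"travel": [0,0,0],"turn": [0,0,0]},{"jaw": 0.75,"travel": [0,0,0],"turn": [0,0,0]},{"jaw": 0.75,"travel": [-0.001,0,-0.01],"turn": [0,0,0]},{"jaw": 0.75,"travel": [-0.0025,0,-0.022],"turn": [0,0,0]}]'

```text
t: 16.68
position: [0.6191, -0.0516, 0.0569]
tool_rot: [3.135, 0.0, -0.179]
force: [-0.2, -0.2, 0.5]
width: 0.0644
finger_force: 0.0
```

>>> step_arm --deltas '[{"jaw": 1,"travel": [-0.0035,0,-0.032],"turn": [0,0,0]},{"jaw": 1,"travel": [-0.0035,0,-0.032],"turn": [0,0,0]},{"jaw": 1,"travel": [-0.02,-0.02,0],"turn": [0,0,0]},{"jaw": 1,"travel": [-0.02,-0.03,0.002],"turn": [0,0,0]},{"jaw": 1,"travel": [-0.02,-0.03,0.002],"turn": [0,0,0]}]'

```text
t: 17.1
position: [0.5604, 0.0282, 0.1266]
tool_rot: [3.135, -0.003, -0.169]
force: [0.3, -0.0, 0.5]
width: 0.0856
finger_force: 0.0
```

Run:
```python
from h import *
st=bot.read_state(); print(st['position'],go(st,(.454,.188,.12)))
print(onplane('wrist',[(133.5,189.5)],.044,{'position':np.array([0.44195265,0.07261092,0.12079155]),'tool_rot':np.array([3.136,.001,-.169])}))
```

```text
[0.56037192 0.02816043 0.12664194] [-0.1054 -0.1596  0.0178]
[[0.45410497 0.19103474 0.044     ]]
```

>>> step_arm --deltas '[{"jaw": 1,"travel": [-0.0175,-0.027,0.003],"turn": [0,0,0]},{"jaw": 1,"travel": [-0.0175,-0.027,0.003],"turn": [0,0,0]},{"jaw": 1,"travel": [-0.0175,-0.027,0.003],"turn": [0,0,0]},{"jaw": 1,"travel": [-0.0175,-0.027,0.003],"turn": [0,0,0]},{"jaw": 1,"travel": [-0.0175,-0.027,0.003],"turn": [0,0,0]}]'

```text
t: 17.52
position: [0.4711, 0.1644, 0.1203]
tool_rot: [3.135, -0.0, -0.172]
force: [0.1, 0.8, -0.2]
width: 0.0852
finger_force: 0.0
```

>>> step_arm --deltas '[{"jaw": 1,"travel": [-0.0165,-0.024,0.002],"turn": [0,0,0]},{"jaw": 1,"travel": [0,0,0],"turn": [0,0,0]},{"jaw": 1,"travel": [0,0,0],"turn": [0,0,0]}]'

```text
t: 17.77
position: [0.4546, 0.1887, 0.12]
tool_rot: [3.135, 0.006, -0.173]
force: [1.0, -0.8, -0.4]
width: 0.0857
finger_force: 0.0
```

Run:
```python
from h import *
st=bot.read_state(); im=snap('wrist','w7.png'); print(st['position'],st['qpos'].round(3))
print(proj('wrist',[(.4535,.19,.044)],st),go(st,(.4535,.19,.011)))
```

```text
[0.45456453 0.18872946 0.11995246] [-0.687  0.551  0.303  2.167 -0.371  0.579 -1.66 ]
[[318.15226019 208.79873555]] [ 0.0109 -0.0014  0.1084]
```

View pics/w7.png

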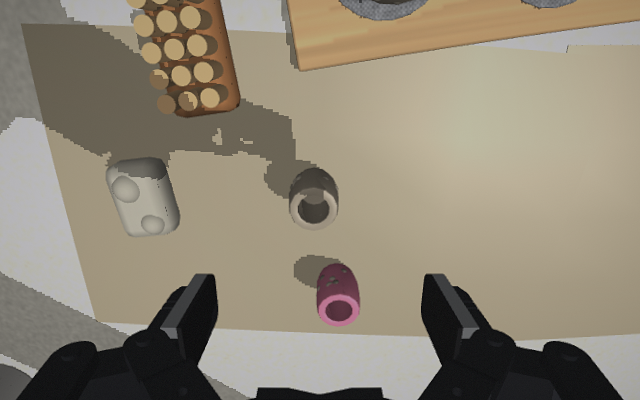

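b's rim is at (313,208), about 3 mm further to +y. The pink pot at (338,300) and the white object at (145,200) are clear. I grasp b.

>>> step_arm --deltas '[{"jaw": 1,"travel": [0.0024,-0.0044,0.0216],"turn": [0,0,0]},{"jaw": 1,"travel": [0.0022,0,0.0217],"turn": [0,0,0]},{"jaw": 1,"travel": [0.0022,0,0.0217],"turn": [0,0,0]},{"jaw": 1,"travel": [0.0022,0,0.0217],"turn": [0,0,0]},{"jaw": 1,"travel": [0.002,0,0.0215],"turn": [0,0,0]}]'

```text
t: 18.23
position: [0.4557, 0.19, 0.01]
tool_rot: [3.135, -0.004, -0.171]
force: [1.6, -0.4, -0.2]
width: 0.0852
finger_force: 0.0
```

>>> step_arm --deltas '[{"jaw": 1,"travel": [0,0,0],"turn": [0,0,0]},{"jaw": 0.7,"travel": [0,0,0],"turn": [0,0,0]},{"jaw": 0.5,"travel": [0,0,0],"turn": [0,0,0]},{"jaw": 0.4,"travel": [0,0,0],"turn": [0,0,0]},{"jaw": 0.3,"travel": [0,0,0],"turn": [0,0,0]}]'

```text
t: 18.65
position: [0.4551, 0.1916, 0.0119]
tool_rot: [3.136, 0.0, -0.17]
force: [-0.1, 0.3, -0.9]
width: 0.0392
finger_force: 0.0
```

>>> step_arm --deltas '[{"jaw": 0,"travel": [0,0,0],"turn": [0,0,0]},{"jaw": 0,"travel": [0,0,0],"turn": [0,0,0]},{"jaw": 0,"travel": [0,0,0],"turn": [0,0,0]},{"jaw": 0,"travel": [0,0,0],"turn": [0,0,0]}]'

```text
t: 18.98
position: [0.4551, 0.1917, 0.0121]
tool_rot: [3.136, 0.001, -0.17]
force: [-0.2, -1.0, 10.4]
width: 0.0318
finger_force: 58.1
```

Run:
```python
from h import *
st=bot.read_state(); p=st['position'];t=p+[0,0,.13]; print(p,st['force'],go(st,t),go({**st,'position':t},(.642,-.1415,t[2])))
```

```text
[0.45507248 0.19167502 0.01207524] [-0.22382114 -1.02520377 10.44600495] [-1.400e-02  1.000e-04 -1.292e-01] [ 0.1857  0.3332 -0.0199]
```

>>> step_arm --deltas '[{"jaw": 0,"travel": [-0.001,0,-0.01],"turn": [0,0,0]},{"jaw": 0,"travel": [-0.003,0,-0.025],"turn": [0,0,0]},{"jaw": 0,"travel": [-0.0035,0,-0.032],"turn": [0,0,0]},{"jaw": 0,"travel": [-0.0035,0,-0.032],"turn": [0,0,0]},{"jaw": 0,"travel": [-0.003,0,-0.03],"turn": [0,0,0]}]'

```text
t: 19.4
position: [0.4542, 0.1915, 0.1429]
tool_rot: [3.135, 0.0, -0.173]
force: [-0.1, 0.5, 0.2]
width: 0.0313
finger_force: 59.1
```

>>> step_arm --deltas '[{"jaw": 0,"travel": [0.01,0.018,-0.001],"turn": [0,0,0]},{"jaw": 0,"travel": [0.0169,0.0303,-0.0018],"turn": [0,0,0]},{"jaw": 0,"travel": [0.0169,0.0303,-0.0018],"turn": [0,0,0]},{"jaw": 0,"travel": [0.0169,0.0303,-0.0018],"turn": [0,0,0]},{"jaw": 0,"travel": [0.0169,0.0303,-0.0018],"turn": [0,0,0]}]'

```text
t: 19.82
position: [0.5331, 0.0514, 0.1416]
tool_rot: [3.135, 0.002, -0.171]
force: [0.2, 0.2, -0.9]
width: 0.031
finger_force: 59.1
```

>>> step_arm --deltas '[{"jaw": 0,"travel": [0.0169,0.0303,-0.0018],"turn": [0,0,0]},{"jaw": 0,"travel": [0.0169,0.0303,-0.0018],"turn": [0,0,0]},{"jaw": 0,"travel": [0.0169,0.0303,-0.0018],"turn": [0,0,0]},{"jaw": 0,"travel": [0.0169,0.0303,-0.0018],"turn": [0,0,0]},{"jaw": 0,"travel": [0.0169,0.0303,-0.0018],"turn": [0,0,0]}]'

```text
t: 20.23
position: [0.6181, -0.1004, 0.1414]
tool_rot: [3.135, 0.0, -0.172]
force: [0.5, 0.3, -1.6]
width: 0.0314
finger_force: 59.1
```

>>> step_arm --deltas '[{"jaw": 0,"travel": [0.0146,0.0263,-0.0016],"turn": [0,0,0]},{"jaw": 0,"travel": [0.009,0.0162,-0.001],"turn": [0,0,0]},{"jaw": 0,"travel": [0,0,0],"turn": [0,0,0]},{"jaw": 0,"travel": [0,0,0],"turn": [0,0,0]}]'

```text
t: 20.57
position: [0.6412, -0.1424, 0.141]
tool_rot: [3.135, -0.003, -0.173]
force: [-0.5, 0.3, -0.9]
width: 0.0318
finger_force: 59.1
```

Run:
```python
from h import *
st=bot.read_state(); print(st['position'],st['width'],st['force'],go(st,(.642,-.1415,.033)))
```

```text
[ 0.64120683 -0.14243638  0.1409995 ] 0.03179231708274004 [-0.54326584  0.29304871 -0.89792724] [ 0.0126 -0.0012  0.1073]
```

>>> step_arm --deltas '[{"jaw": 0,"travel": [0.0035,-0.001,0.028],"turn": [0,0,0]},{"jaw": 0,"travel": [0.003,0,0.028],"turn": [0,0,0]},{"jaw": 0,"travel": [0.003,0,0.027],"turn": [0,0,0]},{"jaw": 0,"travel": [0.002,0,0.016],"turn": [0,0,0]},{"jaw": 0,"travel": [0.001,0,0.008],"turn": [0,0,0]}]'

```text
t: 20.98
position: [0.6404, -0.1382, 0.0307]
tool_rot: [3.136, 0.003, -0.179]
force: [-0.5, 0.3, 0.0]
width: 0.0315
finger_force: 59.0
```

>>> step_arm --deltas '[{"jaw": 0,"travel": [0,0,0],"turn": [0,0,0]},{"jaw": 0,"travel": [0,0,0.002],"turn": [0,0,0]},{"jaw": 0,"travel": [0,0,0.002],"turn": [0,0,0]},{"jaw": 0,"travel": [0,0,0],"turn": [0,0,0]},{"jaw": 0,"travel": [0,0,0],"turn": [0,0,0]}]'

```text
t: 21.4
position: [0.6421, -0.1406, 0.0296]
tool_rot: [3.135, 0.0, -0.171]
force: [0.6, -0.3, -0.6]
width: 0.0313
finger_force: 59.0
```

>>> step_arm --deltas '[{"jaw": 0,"travel": [0,0,0.002],"turn": [0,0,0]},{"jaw": 0,"travel": [0,0,0.0015],"turn": [0,0,0]},{"jaw": 0,"travel": [0,0,0],"turn": [0,0,0]},{"jaw": 0,"travel": [0,0,0],"turn": [0,0,0]}]'

```text
t: 21.73
position: [0.6417, -0.1407, 0.0262]
tool_rot: [3.135, 0.0, -0.171]
force: [-1.3, 1.4, 7.5]
width: 0.0316
finger_force: 59.9
```

>>> step_arm --deltas '[{"jaw": 0.5,"travel": [0,0,0],"turn": [0,0,0]},{"jaw": 0.65,"travel": [0,0,0],"turn": [0,0,0]},{"jaw": 0.65,"travel": [0,0,0],"turn": [0,0,0]},{"jaw": 0.65,"travel": [-0.001,0,-0.01],"turn": [0,0,0]},{"jaw": 0.65,"travel": [-0.0025,0,-0.022],"turn": [0,0,0]}]'

```text
t: 22.15
position: [0.6397, -0.1402, 0.0556]
tool_rot: [3.135, 0.0, -0.18]
force: [0.2, -0.3, 0.4]
width: 0.0555
finger_force: 0.0
```

>>> step_arm --deltas '[{"jaw": 0.65,"travel": [-0.0035,0,-0.032],"turn": [0,0,0]},{"jaw": 0.65,"travel": [-0.0035,0,-0.035],"turn": [0,0,0]},{"jaw": 0.65,"travel": [-0.0035,-0.01,-0.035],"turn": [0,0,0]},{"jaw": 0.65,"travel": [-0.02,-0.02,-0.03],"turn": [0,0,0]},{"jaw": 0.65,"travel": [-0.02,-0.02,-0.02],"turn": [0,0,0]}]'

```text
t: 22.57
position: [0.6086, -0.0909, 0.2173]
tool_rot: [3.135, -0.002, -0.167]
force: [0.7, 1.5, -0.6]
width: 0.0552
finger_force: 0.0
```

>>> step_arm --deltas '[{"jaw": 0.65,"travel": [-0.035,-0.02,-0.01],"turn": [0,0,0]},{"jaw": 0.65,"travel": [-0.035,-0.02,0],"turn": [0,0,0]},{"jaw": 0.65,"travel": [-0.03,-0.01,0],"turn": [0,0,0]},{"jaw": 0.65,"travel": [0,0,0],"turn": [0,0,0]},{"jaw": 0.65,"travel": [0,0,0],"turn": [0,0,0]}]'

```text
t: 22.98
position: [0.5085, -0.0396, 0.2359]
tool_rot: [3.136, 0.002, -0.171]
force: [0.1, 0.2, -0.0]
width: 0.0556
finger_force: 0.0
```

Run:
```python
from h import *
st=bot.read_state(); print(st['t'],st['position'],st['force'])
a=snap('scene','s8.png'); b=snap('side','d8.png')
cv2.imwrite('pics/c8.png',np.hstack([cv2.resize(a[130:330,260:460,::-1],(400,400),interpolation=2),cv2.resize(b[120:320,200:400,::-1],(400,400),interpolation=2)]))
X=[(.600,.1515,.076),(.609,.053,.070),(.621,-.051,.064),(.642,-.1415,.058)]
print((proj('scene',X)-[260,130])*2); print((proj('side',X)-[200,120])*2+[400,0])
```

```text
22.9833 [ 0.50849937 -0.0396264   0.23594014] [ 0.08940671  0.18486765 -0.01270135]
[[255.50377598  78.12602364]
 [212.1133879  132.39752792]
 [161.73166199 198.64951976]
 [120.3537467  270.62958305]]
[[536.45985362 246.03160346]
 [555.74685505 172.14586883]
 [571.06180806 105.11450381]
 [574.30298577  53.9873375 ]]
```

View pics/c8.png

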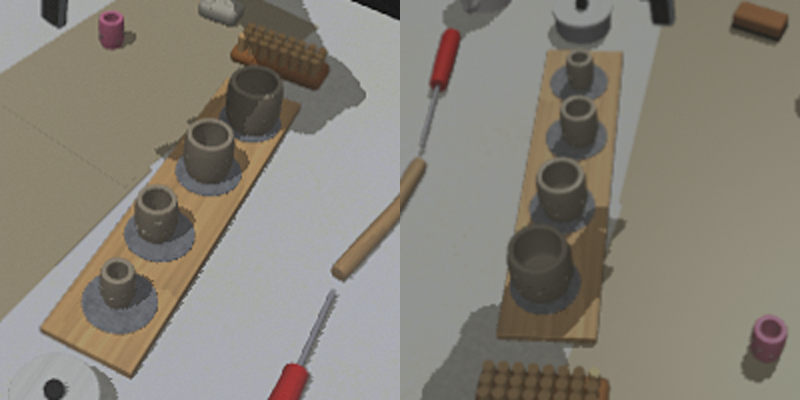

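All four stand upright in the right order, and rim centres match predictions within about 3 px. Next I check the offsets from the pad centres measured by the same camera.

Run:
```python
from h import *
z=[.076,.070,.064,.058]
s=np.array([(255,84),(209,135),(157,200),(119,267)])/2+[260,130]-.25
d=(np.array([(540,251),(562,175),(577,108),(579,58)])-[400,0])/2+[200,120]-.25
ps=[(.6005,.1485),(.6096,.0502),(.6213,-.0545),(.6423,-.1445)]
pd=[(.5975,.1535),(.607,.0551),(.6187,-.049),(.6397,-.1395)]
for i in range(4):
    a=onplane('scene',s[i],z[i])[0,:2]-ps[i]; b=onplane('side',d[i],z[i])[0,:2]-pd[i]
    print('caDb'[i] if 0 else 'cadb'[i],(a*1e3).round(1),(b*1e3).round(1),'mean',((a+b)*500).round(1))
```

```text
c [ 3.7 -5.6] [-1.9  2.4] mean [ 0.9 -1.6]
a [-1.7 -2.3] [-4.8 -0.2] mean [-3.3 -1.3]
d [-3.6 -0.7] [-4.8  0.4] mean [-4.2 -0.1]
b [-4.6  5.6] [-4.4  3.1] mean [-4.5  4.3]
```

All offsets from the pad centres are under 7 mm, inside the 15 mm limit, and the arm is clear. Handing in.

```bash
python3 -c "
from cell import bot
print(bot.job_done())"
```

```text
the job is handed in; nothing more can be done
None
```

I handed the job in at about 23 s: all four planters stand upright on their own pads, smallest next to the tin to largest next to the brush, each measured within about 7 mm of its pad's centre; the hand-in returned no verdict.

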